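# Open the reel pen's double-latched gate and hold it wide

### The arm

A 7-joint arm with a two-finger parallel gripper is mounted at the origin on the work surface. World frame = base frame: x ahead of the robot, y to its left, z up, the work surface at z = 0. Lengths are in m, angles in rad, forces in N, time in s.
With the tool pointing down it reaches from about 0.35 to 0.775 m from the base axis. Payload 3.1 kg.
Tool frame: the origin (TCP) lies on the mounting face of the last link; the fingertips stand 173 mm ahead of it and the grasp point (between the pads) lies 155 mm ahead of it (robot.grip_point_offset is the distance from the TCP to the grasp point, in m); z points along the fingers, y is the line along which they close (so a half turn about z gives the same grasp; the last joint's range is limited). The gripper opens to 85 mm and grips with 20 to 120 N. Pads are 22 mm wide; open, the fingers measure 114 mm over their backs; the gripper's body (76 mm by 85 mm) begins 54 mm behind the grasp point. The pads swing forward as they close: fully open they stand 13 mm farther back than shut.
Start: joints at [1.292, 0.311, 0.014, 1.512, -0.004, 1.319, -0.027], TCP at [0.129, -0.535, 0.405] pointing down, gripper open.
Joint ranges: [-2.7, 2.7], [-0.3, 1.91], [-1.27, 1.3], [0.12, 2.57], [-1.44, 4.58], [0.2, 2.03], [-3.05, 3.05]. Speed limits (rad/s): [2.79, 2.79, 3.14, 3.14, 3.14, 3.14, 3.14].

### API

Orientations are given as [roll, pitch, yaw] about the fixed x, y, z axes, in that order (R = Rz(yaw) Ry(pitch) Rx(roll)).
In Python, from plant import robot gives the robot as it stands.
- The arm moves only by the tool apply_moves, never from a script. Its argument "targets" is a list of rows, each a list of 3 entries, a list of its own where there are three numbers: the shift along the world's x, y, z in units of 40 mm (1.0 is 40 mm), then the turn, a rotation vector about the world's x, y, z in units of 5 degrees (1.0 is 5 degrees), then the finger opening in mm, from 0 to 85.4. A call has 1 to 8 rows; each row is the pose to reach, as a shift and turn from the pose commanded when the call began; what a row does not reach only later rows make up. A row lasts 1/12 s, in which the tool goes at most 41.7 mm and 7.16 degrees, less where a joint would pass 70% of its speed; a pose out of reach is approached as far as the arm can. A call with a gripper value outside its range is refused whole. The fingers move at their own pace and stop on an object; "squeeze" is the grip in N (left out, the last holds). Time passes only in rows, so rows that repeat a pose let the fingers close. It gives the time, the measured TCP pose, the force, the opening and the grip force at its end, in the units of the state.
- robot.sense(): the state, without advancing time (a new reading comes with each control period).
- robot.read_camera(name): name is "scene" or "top" or "wrist"; returns the picture (384x512x3 uint8, blue, green, red); there is no depth.
- robot.camera_model(name): a dict with "intrinsics" (3x3 intrinsics, pixels), "R" (3x3) and "t" (3): a world point X has camera coordinates R X + t. Camera axes: x right, y down, z forward; pixel columns grow to the right and rows downward; lengths in m; the calibration is good to about 2 mm. A picture is of the moment at which its call begins: read the wrist's pose just before it. camera_model takes no time and is no camera call; for the wrist camera it gives the pose at the moment of the call.
- robot.sign_off(): hands the job in; it is judged then, once.
The state is a dict: "time": time; "q": joint angles; "dq": joint speeds; "tau": joint torques, N m; "tool_pos": TCP position; "ee_rot": TCP orientation; "force": force on the tool from outside, world axes, zero at the start; "wrist_torque": the same for the moment, N m; "opening": opening from 0.0 (shut) to 1.0 (fully open); "gripper_force": force on a finger pad.
Only numpy, scipy, OpenCV 4.12 (cv2) and the standard library are available. Lean on these libraries where they do the work, as an engineer would, in place of code of your own. Each camera call takes 0.05 s, during which the arm holds its last target. There are 200 camera calls.

### The job

Open the reel pen for a colleague who is about to reload it: squeeze the safety catch (the pair of round pins) fully together, then the main catch (the pair of flat paddles), and after that swing the gate out by its grip post, past its detent. Keep hold of the grip post with the gate wide open, nearly at its stop (75 degrees or more), and finish while still holding it there, for the gate springs back when let go. Leave the spools and the other things on the bench as they are.

Things in the scene. Friction and masses are not known exactly. Their poses are not given: they have to be found in the camera images.
- pen: The reel pen, fixed: open-topped slat enclosure 250 x 280 mm, 100 mm high. Origin on the bench near its middle. -x side = front, closed by the gate; +y = hinge side; -y = latch side, with a grey latch housing 50 mm wide, 104 mm high. Only the catch tabs and grip post stand higher than 118 mm: fingertips at 122 mm or more above the bench touch nothing else of pen, gate and spools.
- safety_mid (a point): Midpoint between the two round pins of the safety catch when shut, level with their tops, 160 mm above the bench; fixed to the pen, axes as the pen's. The pins are upright, 12 mm thick, 36 mm apart centre to centre along the pen's x (48 mm over both), free above 118 mm. The -x pin slides, the +x pin is fixed.
- safety_catch (a joint): How far the safety catch is squeezed, m: 0 shut, 0.018 fully squeezed, when the sliding pin has come 18 mm in +x of the pen and the pins are 30 mm over both. It moves against about 5 N and stays where it is left. Shut, its blade blocks the main catch.
- safety_pin: The sliding round pin of the safety catch, 12 mm thick, 46 mm high; origin at its foot, 46 mm below its top.
- safety_anvil: The fixed round pin of the safety catch, 12 mm thick, 56 mm high; origin at its foot on the housing.
- main_mid (a point): Midpoint between the two flat paddles of the main catch when shut, level with their tops, 160 mm above the bench; fixed to the pen, axes as the pen's. The paddles are upright, 6 mm thick (pen y), 24 mm wide (pen x), 36 mm apart centre to centre along the pen's y (42 mm over both), free above 118 mm. The +y paddle, next to the gate, slides; the -y one is fixed.
- main_catch (a joint): How far the main catch is squeezed, m: 0 shut, 0.018 fully (sliding paddle 18 mm in -y of the pen, 24 mm over both). It moves against about 5 N and stays where left; gives only 2 to 3 mm while the safety catch is shut. Its blade bars the gate until squeezed by 12 mm or more.
- main_paddle: The sliding flat paddle of the main catch, 24 mm by 6 mm, 44 mm high; origin at its foot, 44 mm below its top.
- main_anvil: The fixed flat paddle of the main catch, 24 mm by 6 mm, 56 mm high; origin at its foot on the housing.
- gate_hinge (a point): Point on the gate's upright hinge axis, 100 mm above the bench, axes as the pen's.
- gate (a joint): Gate angle, rad: 0 shut, growing as it swings out at the front; at angle a it points from the hinge along (-sin a, -cos a) in the pen's x, y. Stop at 1.5. Gate 190 mm long, 12 mm thick, top at 100 mm. A spring pulls it shut (1 N at the grip post when shut, 4 to 5 N when wide); a ball detent between 0.5 and 0.95 rad must be overcome (10 N there); let go, it springs back to 0.95.
- grip_post: The gate's grip post: upright round steel rod, 16 mm thick and 65 mm high, standing on the gate's top edge 125 mm from the hinge axis. Origin at its foot, 100 mm above the bench; it turns with the gate.
- grip_top (a point): Centre of the top of the grip post, 165 mm above the bench.
- spool_wide: Fat cord spool, 84 mm across, 75 mm high, standing in the pen; to be left alone. Origin: centre of its underside.
- spool_tall: Tall cord spool, 60 mm across, 85 mm high, standing in the pen; to be left alone. Origin: centre of its underside.
- spool_small: Small cord spool, 48 mm across, 60 mm high, standing in the pen; to be left alone. Origin: centre of its underside.
- spool_out: Cord spool, 72 mm across, 70 mm high, standing on the bench to the right of the pen; to be left alone. Origin: centre of its underside.
- tape_roll: Roll of paper tape, 90 mm across, 24 mm high, flat on the bench beside the latch housing; to be left alone. Origin: centre of its underside.
- bobbin: Wooden bobbin, 50 mm across, 55 mm high, standing on the bench to the left; to be left alone. Origin: centre of its underside.
- wax_jar: Glass jar with a metal cap, 64 mm across, 65 mm high, on the bench to the right; to be left alone. Origin: centre of its underside.
- screwdriver: Black-handled screwdriver, 200 mm long, lying on the bench; to be left alone. Origin: middle of its length, on the bench, x towards the tip.

How it is judged:
On the way, in this order (a step that is already met when the one before it is completed fails the run):
1. the safety catch is squeezed together between the fingers while the gate and the main catch are still shut (value of joint safety_catch above 0.0155 m and contact force between the fingers and safety_pin above 1 N and contact force between the fingers and safety_anvil above 1 N and value of joint main_catch below 0.005 m and value of joint gate below 0.1 rad), for 0.1 s.
2. the main catch is squeezed together between the fingers while the gate is still shut (value of joint main_catch above 0.0155 m and contact force between the fingers and main_paddle above 1 N and contact force between the fingers and main_anvil above 1 N and value of joint gate below 0.2 rad), for 0.1 s.
3. the gate is past its detent (value of joint gate above 1 rad), for 0.05 s.
At the end, for the whole second after the job is handed in: The gate stands still at more than 1.22 rad (70 degrees), the fingers hold it by the grip post with more than 1.5 N, and both catches are still squeezed by more than 12 mm (value of joint gate above 1.22 rad and velocity of joint gate between -0.1 and 0.1 rad/s and contact force between the fingers and grip_post above 1.5 N and value of joint each of safety_catch, main_catch above 0.012 m); the arm keeps its last pose, push and grip.
It fails at once if a spool in the pen is shifted by more than 30 mm or tipped over (distance of any of spool_wide, spool_tall, spool_small from where it was at the start of the episode above 0.03 m or angle between any of spool_wide, spool_tall, spool_small's own z axis and vertical above 0.5 rad).
It fails at once if the spool, the jar or the bobbin on the bench is shifted by more than 30 mm or tipped over (distance of any of spool_out, wax_jar, bobbin from where it was at the start of the episode above 0.03 m or angle between any of spool_out, wax_jar, bobbin's own z axis and vertical above 0.5 rad).
It fails at once if the tape roll or the screwdriver is shifted by more than 30 mm (distance of any of tape_roll, screwdriver from where it was at the start of the episode above 0.03 m).
It also fails if it takes over 45 s, if anything falls off the work surface, if the arm or the gripper's body presses on something with over 40 N, if the wrist force passes 120 N, or if a joint passes its speed limit or range.

## Working session

There is one attempt and no reset: what is moved stays moved. The work goes in short steps, Python scripts to look and compute and a tool call to move; the robot and the scene stay as the last step left them, time stands still between calls to the robot, and variables do not carry over. Pictures are saved under pics/ and viewed, at most 10 in all, crops included, and the job is handed in when it is done.

Besides the shell and the picture viewer there is one more tool, called after "Request:" by a JSON object that holds its "api" and its "payload", one argument or row to a line. apply_moves: Moves the arm, as the interface text tells. Its arguments: {"type":"object","properties":{"targets":{"type":"array","items":{"type":"array"}},"squeeze":{"type":"number"}},"required":["targets"]}

```bash
mkdir -p pics
python3 - <<'E'
from plant import robot
import cv2,numpy as np
a=robot.read_camera("scene");b=robot.read_camera("top")
cv2.imwrite("pics/s.png",a);cv2.imwrite("pics/t.png",b)
for n in("scene","top"):
  m=robot.camera_model(n);print(n,np.round(m["intrinsics"],1).tolist(),np.round(m["R"],3).tolist(),np.round(m["t"],3))
s=robot.sense();print(s["tool_pos"],s["ee_rot"],s["opening"],s["time"])
E
```

```text
scene [[423.8, 0.0, 250.7], [0.0, 423.8, 194.6], [0.0, 0.0, 1.0]] [[0.072, 0.997, -0.006], [0.514, -0.042, -0.857], [-0.855, 0.058, -0.516]] [-0.026 -0.172  1.941]
top [[469.0, 0.0, 250.8], [0.0, 469.0, 192.5], [0.0, 0.0, 1.0]] [[0.015, -1.0, -0.015], [-0.988, -0.012, -0.157], [0.157, 0.018, -0.988]] [-0.002  0.57   1.383]
[ 0.12896751 -0.5343824   0.40372197] [-3.13951741e+00  9.23067641e-05  2.36844351e-01] 0.9977069113138137 0.1
```

View pics/s.png

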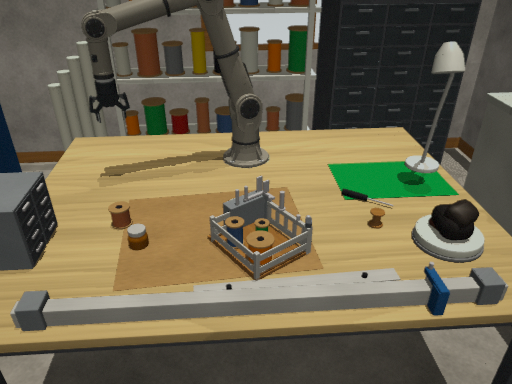

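View pics/t.png

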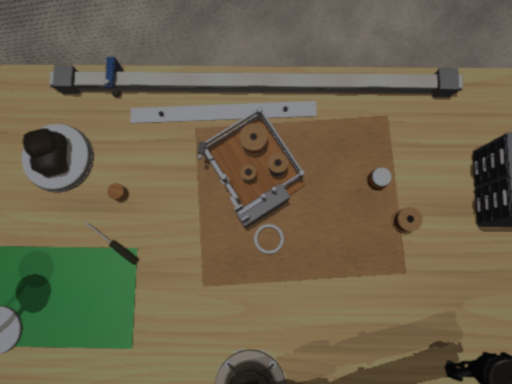

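The scene view shows the pen mid-bench. In the top view it is at about (252,165), with the latch housing at (263,207) and the gate presumably on the left edge. I'll enlarge that area.

Run:
```python
import cv2,numpy as np
b=cv2.imread("pics/t.png")[100:235,190:320]
a=cv2.imread("pics/s.png")[170:275,200:320]
b=cv2.resize(b,None,fx=4.4,fy=4.4,interpolation=cv2.INTER_CUBIC);b=cv2.convertScaleAbs(b,alpha=1.6)
cv2.imwrite("pics/t2.png",b)
cv2.imwrite("pics/s2.png",cv2.resize(a,None,fx=5,fy=5,interpolation=cv2.INTER_CUBIC))
```

```text
(no output)
```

View pics/t2.png

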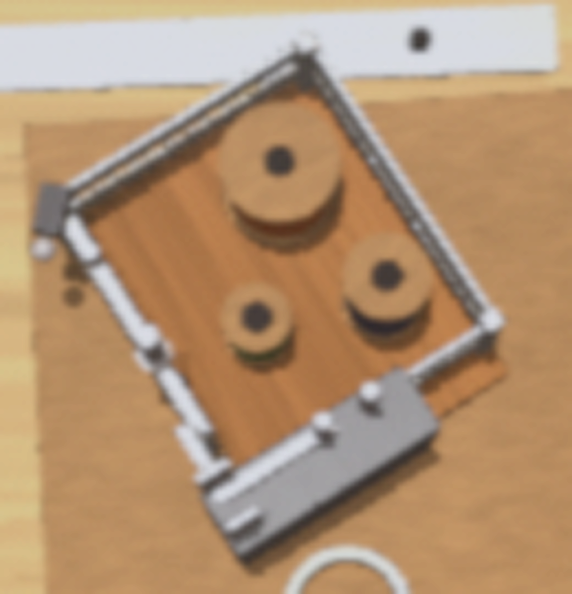

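View pics/s2.png

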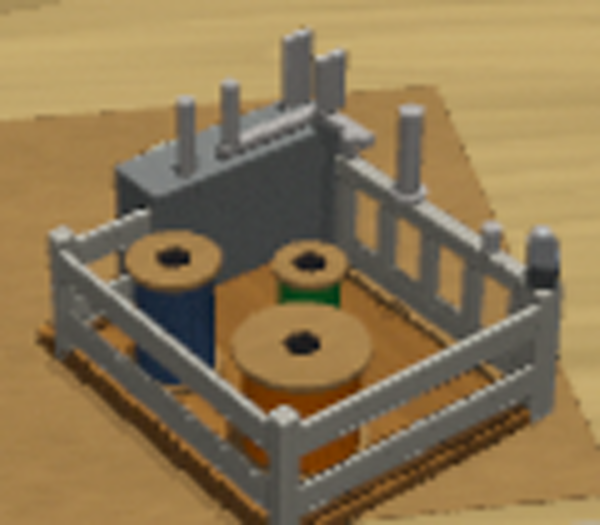

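The top crop shows round pin tops at about (322,420) and (371,388), the grip post at about (150,336), the fixed paddle at about (245,520), and the sliding paddle at about (208,472). The scene crop has the post top at (410,110), pin tops at (185,100) and (230,85), and paddle tops at (297,35) and (332,55).

```bash
cat > h.py <<'E'
import numpy as np
from plant import robot
def ray(name,uv,z,m=None):
    m=m or robot.camera_model(name)
    K,R,t=(np.array(m[k]) for k in("intrinsics","R","t"))
    C=-R.T@t; d=R.T@np.linalg.solve(K,[uv[0],uv[1],1.]); return (C+d*(z-C[2])/d[2])[:2]
E
python3 - <<'E'
from h import *
T=dict(post=(150,334,.165),pinS=(322,420,.16),pinF=(371,388,.16),padF=(245,518,.16),padS=(208,472,.16),)
S=dict(post=(410,112,.165),pinS=(230,87,.16),pinF=(185,102,.16),padF=(297,37,.16),padS=(331,57,.16))
for k in T:
    u,v,z=T[k];p=ray("top",(u/4.4+190,v/4.4+100),z)
    u,v,z=S[k];q=ray("scene",(u/5+200,v/5+170),z)
    print(k,p.round(3),q.round(3))
E
```

```text
post [0.597 0.079] [0.603 0.084]
pinS [ 0.544 -0.031] [ 0.554 -0.028]
pinF [ 0.564 -0.062] [ 0.571 -0.058]
padF [0.48  0.017] [0.49  0.022]
padS [0.509 0.041] [0.519 0.042]
```

Request:
{"api": "apply_moves", "payload": {
  "targets": [
    [[0.6,0.78,0],[0,0,0.4],85],
    [[1.2,1.56,0],[0,0,0.8],85],
    [[1.8,2.34,0],[0,0,1.2],85],
    [[2.4,3.12,0],[0,0,1.6],85],
    [[3,3.9,0],[0,0,2],85],
    [[3.6,4.68,0],[0,0,2.4],85],
    [[4.2,5.46,0],[0,0,2.8],85],
    [[4.8,6.24,0],[0,0,3.2],85]
  ]
}}

```text
time: 0.77
tool_pos: [0.3216, -0.2831, 0.4044]
ee_rot: [-3.141, 0.0, 0.518]
force: [-0.6, -0.4, -0.6]
opening: 0.995
gripper_force: 0.0
```

Request:
{"api": "apply_moves", "payload": {
  "targets": [
    [[0.6,0.78,0],[0,0,0],85],
    [[1.2,1.56,0],[0,0,0],85],
    [[1.8,2.34,0],[0,0,0],85],
    [[2.4,3.12,0],[0,0,0],85],
    [[3,3.9,0],[0,0,0],85],
    [[3.6,4.68,0],[0,0,0],85],
    [[4.2,5.46,0],[0,0,0],85],
    [[4.8,6.24,0],[0,0,0],85]
  ]
}}

```text
time: 1.43
tool_pos: [0.5137, -0.034, 0.4043]
ee_rot: [-3.141, 0.001, 0.516]
force: [-0.4, -0.8, 0.1]
opening: 0.995
gripper_force: 0.0
```

Run:
```python
from h import *
import cv2,pickle
s=robot.sense();m=robot.camera_model("wrist");a=robot.read_camera("wrist")
cv2.imwrite("pics/w.png",a);pickle.dump(m,open("w.pkl","wb"))
print(s["time"],s["tool_pos"],s["ee_rot"],np.round(s["q"],2))
```

```text
1.4333 [ 0.51368244 -0.03395154  0.40434312] [-3.14149960e+00  7.56648900e-04  5.15717043e-01] [ 0.45  0.28 -0.52  1.59  0.14  1.31 -1.15]
```

View pics/w.png

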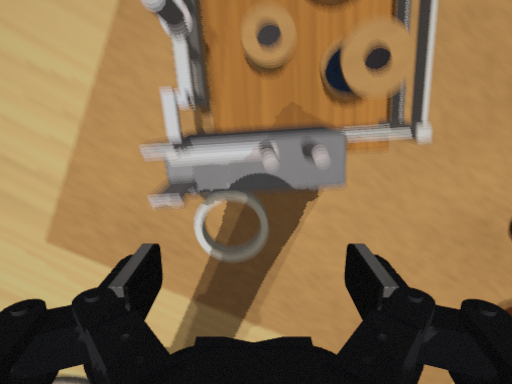

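The wrist view is slightly motion-blurred. Pins are at about (268,152) and (316,153), the post top at (155,3), and the paddles at (152,152) and (165,200). I'll retake it now that the arm is at rest.

Run:
```python
from h import *
import cv2,pickle
robot.read_camera("wrist");robot.read_camera("wrist")
s=robot.sense();m=robot.camera_model("wrist");a=robot.read_camera("wrist")
pickle.dump(m,open("w.pkl","wb"))
cv2.imwrite("pics/w2.png",cv2.resize(a[0:220,120:360],None,fx=2.6,fy=2.6,interpolation=cv2.INTER_CUBIC))
print(s["time"],s["tool_pos"],s["ee_rot"])
```

```text
1.5833 [ 0.51396    -0.0314456   0.40409737] [-3.13878701e+00 -8.52163639e-04  5.24295151e-01]
```

View pics/w2.png

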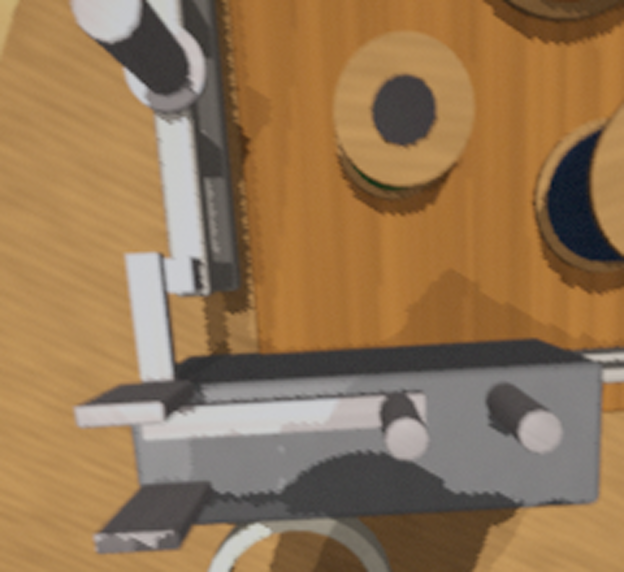

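The sharp crop shows pin tops at (406,439) and (540,432), paddle tops at (121,415) and (139,542), and the post top at (105,8).

Run:
```python
from h import *
import pickle
m=pickle.load(open("w.pkl","rb"))
P={k:ray("",(u/2.6+120,v/2.6),z,m) for k,(u,v,z) in dict(pinS=(406,439,.16),pinF=(540,432,.16),padS=(121,415,.16),padF=(139,542,.16),post=(105,8,.165)).items()}
for k in P:print(k,P[k].round(4))
d=P["pinF"]-P["pinS"];print(np.hypot(*d),np.degrees(np.arctan2(d[1],d[0])),(P["pinF"]+P["pinS"])/2)
d=P["padS"]-P["padF"];print(np.hypot(*d),np.degrees(np.arctan2(d[1],d[0])),(P["padF"]+P["padS"])/2)
```

```text
pinS [ 0.5455 -0.0314]
pinF [ 0.565  -0.0613]
padS [0.5131 0.0375]
padF [0.4834 0.0177]
post [0.5972 0.0805]
0.035758804432171123 -56.85319266417468 [ 0.55526015 -0.04632272]
0.03568405236605468 33.71061372150006 [0.49824424 0.02757769]
```

Run:
```python
from h import *
s=robot.sense();print(s["time"],s["tool_pos"],s["ee_rot"])
t=np.array([.5603,-.0538,.298]);print((t-s["tool_pos"])/.04)
```

```text
1.6333 [ 0.51322442 -0.03415396  0.4039516 ] [-3.14032718e+00  1.24401125e-03  5.19674948e-01]
[ 1.17688959 -0.49115092 -2.64878988]
```

Request:
{"api": "apply_moves", "payload": {
  "targets": [
    [[0.6,-0.24,0],[0,0,0.4],85],
    [[1.18,-0.47,0],[0,0,0.78],85],
    [[1.18,-0.47,-0.8],[0,0,0.78],85],
    [[1.18,-0.47,-1.6],[0,0,0.78],85],
    [[1.18,-0.47,-2.2],[0,0,0.78],85],
    [[1.18,-0.47,-2.65],[0,0,0.78],85],
    [[1.18,-0.47,-2.65],[0,0,0.78],85],
    [[1.18,-0.47,-2.65],[0,0,0.78],85]
  ],
  "squeeze": 30
}}

```text
time: 2.3
tool_pos: [0.5593, -0.0562, 0.2979]
ee_rot: [-3.141, 0.003, 0.582]
force: [-0.1, 0.2, 1.7]
opening: 1.002
gripper_force: 0.0
```

Run:
```python
from h import *
import cv2
a=robot.read_camera("wrist");s=robot.sense()
cv2.imwrite("pics/w3.png",a)
print(s["time"],s["tool_pos"],s["ee_rot"],s["force"],np.round(s["q"],2))
```

```text
2.35 [ 0.56013584 -0.05565534  0.29941852] [3.14055954e+00 1.24549102e-04 5.81998195e-01] [0.53430424 1.12709002 0.79119704] [ 0.43  0.46 -0.49  1.62  0.24  1.12 -1.12]
```

View pics/w3.png

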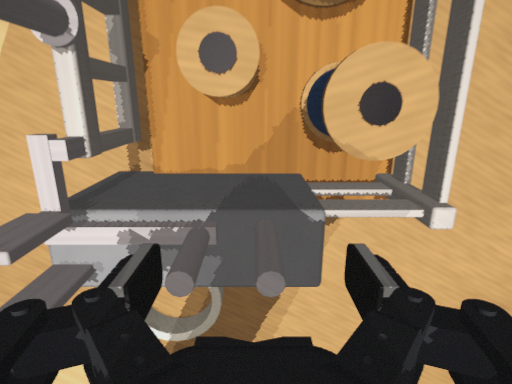

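The pins stand between the open fingers, with tops at (180,284) and (270,284) and pads at x≈155 and 350. Closing now.

Request:
{"api": "apply_moves", "payload": {
  "targets": [
    [[0,0,0],[0,0,0],60],
    [[0,0,0],[0,0,0],40],
    [[0,0,0],[0,0,0],20],
    [[0,0,0],[0,0,0],20],
    [[0,0,0],[0,0,0],20],
    [[0,0,0],[0,0,0],20],
    [[0,0,0],[0,0,0],20],
    [[0,0,0],[0,0,0],20]
  ],
  "squeeze": 30
}}

```text
time: 3.02
tool_pos: [0.5607, -0.0527, 0.3008]
ee_rot: [3.141, -0.003, 0.586]
force: [-2.5, 2.3, 5.9]
opening: 0.335
gripper_force: 31.9
```

Request:
{"api": "apply_moves", "payload": {
  "targets": [
    [[0,0,0],[0,0,0],20],
    [[0,0,0],[0,0,0],20],
    [[0,0,0],[0,0,0],20],
    [[0,0,0],[0,0,0],20]
  ]
}}

```text
time: 3.35
tool_pos: [0.5607, -0.0527, 0.3008]
ee_rot: [3.141, -0.003, 0.586]
force: [-2.5, 2.9, 7.0]
opening: 0.334
gripper_force: 31.9
```

Request:
{"api": "apply_moves", "payload": {
  "targets": [
    [[0,0,0],[0,0,0],85],
    [[0,0,0],[0,0,0],85],
    [[0,0,0],[0,0,0],85],
    [[0,0,0],[0,0,0],85],
    [[0,0,0.5],[0,0,0],85],
    [[0,0,1],[0,0,0],85],
    [[0,0,1.6],[0,0,0],85],
    [[0,0,2],[0,0,0],85]
  ]
}}

```text
time: 4.02
tool_pos: [0.5606, -0.0546, 0.3806]
ee_rot: [3.14, -0.002, 0.584]
force: [1.6, -0.1, 0.3]
opening: 0.991
gripper_force: 0.0
```

Request:
{"api": "apply_moves", "payload": {
  "targets": [
    [[-0.22,0.24,0],[0,0,1.3],85],
    [[-0.44,0.48,0],[0,0,2.6],85],
    [[-0.66,0.72,0],[0,0,3.9],85],
    [[-0.88,0.96,0],[0,0,5.2],85],
    [[-1.1,1.2,0],[0,0,6.5],85],
    [[-1.32,1.44,0],[0,0,7.8],85],
    [[-1.54,1.68,0],[0,0,9.1],85],
    [[-1.74,1.91,0],[0,0,10.4],85]
  ]
}}

```text
time: 4.68
tool_pos: [0.4902, 0.0223, 0.3786]
ee_rot: [3.142, 0.001, 1.497]
force: [0.5, -0.7, 0.6]
opening: 0.991
gripper_force: 0.0
```

Request:
{"api": "apply_moves", "payload": {
  "targets": [
    [[0,0,0],[0,0,1.3],85],
    [[0,0,0],[0,0,2.6],85],
    [[0,0,0],[0,0,3.9],85],
    [[0,0,0],[0,0,5.2],85],
    [[0,0,0],[0,0,6.5],85],
    [[0,0,0],[0,0,7.6],85],
    [[0,0,0],[0,0,7.6],85],
    [[0,0,0],[0,0,7.6],85]
  ]
}}

```text
time: 5.35
tool_pos: [0.4907, 0.0218, 0.3786]
ee_rot: [-3.141, 0.0, 2.152]
force: [0.3, 0.2, 0.4]
opening: 0.996
gripper_force: 0.0
```

Run:
```python
from h import *
import cv2
robot.read_camera("wrist");m=robot.camera_model("wrist");a=robot.read_camera("wrist");s=robot.sense()
cv2.imwrite("pics/w4.png",a)
print(s["time"],s["tool_pos"],s["ee_rot"],s["force"],np.round(s["q"],2))
import pickle;pickle.dump(m,open("w.pkl","wb"))
```

```text
5.45 [0.49070049 0.02193772 0.37866114] [-3.14154699e+00  1.56996452e-04  2.15274550e+00] [ 0.17051045  0.23657059 -0.47326051] [ 0.61  0.31 -0.86  1.69  0.25  1.26  0.28]
```

View pics/w4.png

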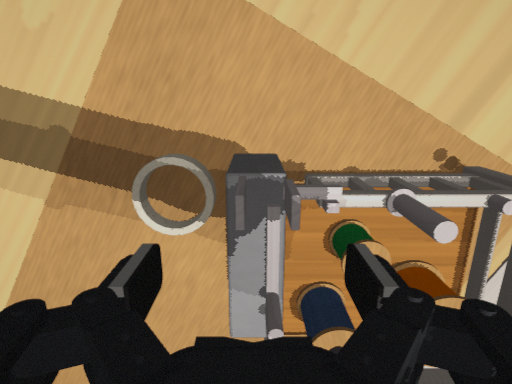

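The paddles, at (240,190) and (295,205), lie between the fingers, and the post top is at (446,231). The safety slider, at (275,330), is shifted. I'll descend and squeeze.

Request:
{"api": "apply_moves", "payload": {
  "targets": [
    [[0,0,-0.6],[0,0,0],85],
    [[0,0,-1.2],[0,0,0],85],
    [[0,0,-1.7],[0,0,0],85],
    [[0,0,-2],[0,0,0],85],
    [[0,0,-2],[0,0,0],85],
    [[0,0,-2],[0,0,0],60],
    [[0,0,-2],[0,0,0],40],
    [[0,0,-2],[0,0,0],15]
  ]
}}

```text
time: 6.12
tool_pos: [0.4922, 0.023, 0.3006]
ee_rot: [3.135, 0.002, 2.155]
force: [4.4, 3.8, 4.6]
opening: 0.598
gripper_force: 2.7
```

Request:
{"api": "apply_moves", "payload": {
  "targets": [
    [[0,0,0],[0,0,0],15],
    [[0,0,0],[0,0,0],15],
    [[0,0,0],[0,0,0],15],
    [[0,0,0],[0,0,0],15],
    [[0,0,0],[0,0,0],15],
    [[0,0,0],[0,0,0],15],
    [[0,0,0],[0,0,0],15],
    [[0,0,0],[0,0,0],15]
  ]
}}

```text
time: 6.78
tool_pos: [0.4907, 0.0219, 0.3017]
ee_rot: [-3.141, 0.003, 2.154]
force: [-6.2, -2.3, 15.1]
opening: 0.27
gripper_force: 30.7
```

Run:
```python
from h import *
import pickle
p=ray("",(446,231),.165,pickle.load(open("w.pkl","rb")));print(p,(p-[.4907,.0226])/.04)
```

```text
[0.59771076 0.08282798] [2.67526902 1.50569957]
```

Request:
{"api": "apply_moves", "payload": {
  "targets": [
    [[0,0,0],[0,0,0],15],
    [[0,0,0],[0,0,0],15],
    [[0,0,0],[0,0,0],85],
    [[0,0,0],[0,0,0],85],
    [[0,0,0],[0,0,0],85],
    [[0,0,0],[0,0,0],85],
    [[0,0,0.8],[0,0,0],85],
    [[0,0,1.6],[0,0,0],85]
  ]
}}

```text
time: 7.45
tool_pos: [0.4896, 0.0217, 0.3615]
ee_rot: [-3.137, -0.004, 2.155]
force: [1.1, -0.4, 0.8]
opening: 0.992
gripper_force: 0.0
```

Request:
{"api": "apply_moves", "payload": {
  "targets": [
    [[0.2,0.1,0.4],[0,0,1.3],85],
    [[0.6,0.33,0.4],[0,0,2.6],85],
    [[1,0.55,0.4],[0,0,3.9],85],
    [[1.4,0.78,0.4],[0,0,5.2],85],
    [[1.8,1,0.4],[0,0,6.5],85],
    [[2.2,1.22,0.4],[0,0,7.8],85],
    [[2.5,1.4,0.4],[0,0,9.1],85],
    [[2.67,1.49,0.4],[0,0,10.4],85]
  ]
}}

```text
time: 8.12
tool_pos: [0.5985, 0.0826, 0.3779]
ee_rot: [3.14, -0.001, 3.069]
force: [-0.3, 0.4, 0.5]
opening: 0.99
gripper_force: 0.0
```

Request:
{"api": "apply_moves", "payload": {
  "targets": [
    [[0,0,0],[0,0,1.3],85],
    [[0,0,0],[0,0,1.6],85],
    [[0,0,0],[0,0,1.6],85],
    [[0,0,-0.8],[0,0,1.6],85],
    [[0,0,-1.6],[0,0,1.6],85],
    [[0,0,-2],[0,0,1.6],85],
    [[0,0,-2],[0,0,1.6],85],
    [[0,0,-2],[0,0,1.6],85]
  ]
}}

```text
time: 8.78
tool_pos: [0.5971, 0.0812, 0.2982]
ee_rot: [-3.141, -0.002, -3.083]
force: [0.8, 0.8, 0.1]
opening: 0.994
gripper_force: 0.0
```

Run:
```python
from h import *
import cv2
a=robot.read_camera("wrist");s=robot.sense()
cv2.imwrite("pics/w5.png",a)
print(s["time"],s["tool_pos"],s["ee_rot"],s["force"],np.round(s["q"],2))
```

```text
8.8333 [0.5976958  0.0817483  0.29973413] [ 3.14131238e+00  1.32678622e-03 -3.08252281e+00] [ 0.56585305 -0.211757    0.72524861] [ 0.44  0.69 -0.97  1.49  0.58  1.27  1.03]
```

View pics/w5.png

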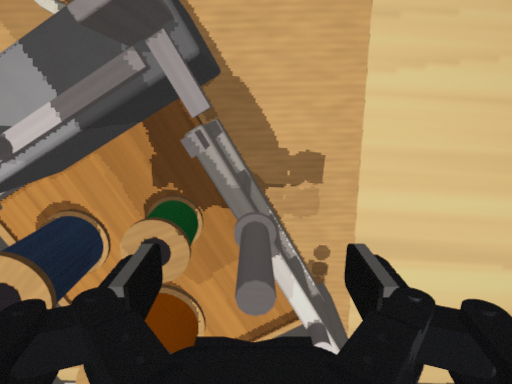

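The post top, at (256,292), is centred between the pads. Next I'll work out the arc.

Run:
```python
import numpy as np
y=np.radians(-56.4);ex=np.array([np.cos(y),np.sin(y)]);ey=np.array([-ex[1],ex[0]])
f=lambda a:.125*((1-np.cos(a))*ey-np.sin(a)*ex)/.04
A=np.linspace(0,1.42,29)
for k in range(0,28,7):
    print([[[round(v,2) for v in f(A[i])-f(A[k])]+[0],[0,0,round(-10*(A[i]-A[k])/1.42,2)],5] for i in range(k+1,k+8)])
```

```text
[[[np.float64(-0.08), np.float64(0.13), 0], [0, 0, np.float64(-0.36)], 5], [[np.float64(-0.16), np.float64(0.27), 0], [0, 0, np.float64(-0.71)], 5], [[np.float64(-0.23), np.float64(0.41), 0], [0, 0, np.float64(-1.07)], 5], [[np.float64(-0.3), np.float64(0.56), 0], [0, 0, np.float64(-1.43)], 5], [[np.float64(-0.35), np.float64(0.71), 0], [0, 0, np.float64(-1.79)], 5], [[np.float64(-0.4), np.float64(0.86), 0], [0, 0, np.float64(-2.14)], 5], [[np.float64(-0.44), np.float64(1.01), 0], [0, 0, np.float64(-2.5)], 5]]
[[[np.float64(-0.03), np.float64(0.16), 0], [0, 0, np.float64(-0.36)], 5], [[np.float64(-0.06), np.float64(0.31), 0], [0, 0, np.float64(-0.71)], 5], [[np.float64(-0.07), np.float64(0.47), 0], [0, 0, np.float64(-1.07)], 5], [[np.float64(-0.08), np.float64(0.63), 0], [0, 0, np.float64(-1.43)], 5], [[np.float64(-0.08), np.float64(0.79), 0], [0, 0, np.float64(-1.79)], 5], [[np.float64(-0.08), np.float64(0.94), 0], [0, 0, np.float64(-2.14)], 5], [[np.float64(-0.06), np.float64(1.1), 0], [0, 0, np.float64(-2.5)], 5]]
[[[np.float64(0.02), np.float64(0.16), 0], [0, 0, np.float64(-0.36)
[... 252 characters left out ...]
t64(0.77), 0], [0, 0, np.float64(-1.79)], 5], [[np.float64(0.26), np.float64(0.91), 0], [0, 0, np.float64(-2.14)], 5], [[np.float64(0.33), np.float64(1.05), 0], [0, 0, np.float64(-2.5)], 5]]
[[[np.float64(0.08), np.float64(0.14), 0], [0, 0, np.float64(-0.36)], 5], [[np.float64(0.16), np.float64(0.27), 0], [0, 0, np.float64(-0.71)], 5], [[np.float64(0.25), np.float64(0.4), 0], [0, 0, np.float64(-1.07)], 5], [[np.float64(0.35), np.float64(0.53), 0], [0, 0, np.float64(-1.43)], 5], [[np.float64(0.45), np.float64(0.65), 0], [0, 0, np.float64(-1.79)], 5], [[np.float64(0.56), np.float64(0.76), 0], [0, 0, np.float64(-2.14)], 5], [[np.float64(0.67), np.float64(0.87), 0], [0, 0, np.float64(-2.5)], 5]]
```

Request:
{"api": "apply_moves", "payload": {
  "targets": [
    [[0,0,0],[0,0,0],50],
    [[0,0,0],[0,0,0],20],
    [[0,0,0],[0,0,0],5],
    [[0,0,0],[0,0,0],5],
    [[0,0,0],[0,0,0],5],
    [[0,0,0],[0,0,0],5],
    [[0,0,0],[0,0,0],5],
    [[0,0,0],[0,0,0],5]
  ],
  "squeeze": 60
}}

```text
time: 9.5
tool_pos: [0.5976, 0.0818, 0.2992]
ee_rot: [3.141, 0.001, -3.081]
force: [-0.6, -0.6, 3.4]
opening: 0.173
gripper_force: 58.3
```

Request:
{"api": "apply_moves", "payload": {
  "targets": [
    [[-0.08,0.13,0],[0,0,-0.36],5],
    [[-0.16,0.27,0],[0,0,-0.71],5],
    [[-0.23,0.41,0],[0,0,-1.07],5],
    [[-0.3,0.56,0],[0,0,-1.43],5],
    [[-0.35,0.71,0],[0,0,-1.79],5],
    [[-0.4,0.86,0],[0,0,-2.14],5],
    [[-0.44,1.01,0],[0,0,-2.5],5]
  ]
}}

```text
time: 10.08
tool_pos: [0.5805, 0.1196, 0.2991]
ee_rot: [-3.137, 0.001, 2.978]
force: [-0.7, -6.5, 4.2]
opening: 0.171
gripper_force: 58.8
```

Request:
{"api": "apply_moves", "payload": {
  "targets": [
    [[-0.03,0.16,0],[0,0,-0.36],5],
    [[-0.06,0.31,0],[0,0,-0.71],5],
    [[-0.07,0.47,0],[0,0,-1.07],5],
    [[-0.08,0.63,0],[0,0,-1.43],5],
    [[-0.08,0.79,0],[0,0,-1.79],5],
    [[-0.08,0.94,0],[0,0,-2.14],5],
    [[-0.06,1.1,0],[0,0,-2.5],5]
  ]
}}

```text
time: 10.67
tool_pos: [0.5771, 0.1583, 0.2989]
ee_rot: [-3.122, 0.0, 2.755]
force: [-11.4, -14.9, 14.5]
opening: 0.169
gripper_force: 62.2
```

Request:
{"api": "apply_moves", "payload": {
  "targets": [
    [[0.02,0.16,0],[0,0,-0.36],5],
    [[0.05,0.31,0],[0,0,-0.71],5],
    [[0.09,0.47,0],[0,0,-1.07],5],
    [[0.14,0.62,0],[0,0,-1.43],5],
    [[0.2,0.77,0],[0,0,-1.79],5],
    [[0.26,0.91,0],[0,0,-2.14],5],
    [[0.33,1.05,0],[0,0,-2.5],5]
  ]
}}

```text
time: 11.25
tool_pos: [0.5883, 0.2071, 0.299]
ee_rot: [-3.132, -0.004, 2.544]
force: [-12.0, -0.7, 8.8]
opening: 0.175
gripper_force: 59.4
```

Request:
{"api": "apply_moves", "payload": {
  "targets": [
    [[0.08,0.14,0],[0,0,-0.36],5],
    [[0.16,0.27,0],[0,0,-0.71],5],
    [[0.25,0.4,0],[0,0,-1.07],5],
    [[0.35,0.53,0],[0,0,-1.43],5],
    [[0.45,0.65,0],[0,0,-1.79],5],
    [[0.56,0.76,0],[0,0,-2.14],5],
    [[0.67,0.87,0],[0,0,-2.5],5],
    [[0.67,0.87,0],[0,0,-2.5],5]
  ]
}}

```text
time: 11.92
tool_pos: [0.6151, 0.2448, 0.2991]
ee_rot: [-3.137, -0.005, 2.33]
force: [-8.7, -2.1, 6.3]
opening: 0.17
gripper_force: 59.0
```

Request:
{"api": "apply_moves", "payload": {
  "targets": [
    [[0,0,0],[0,0,0],5],
    [[0,0,0],[0,0,0],5],
    [[0,0,0],[0,0,0],5],
    [[0,0,0],[0,0,0],5],
    [[0,0,0],[0,0,0],5],
    [[0,0,0],[0,0,0],5]
  ]
}}

```text
time: 12.42
tool_pos: [0.6146, 0.2443, 0.2991]
ee_rot: [-3.136, -0.005, 2.331]
force: [-8.4, 0.2, 6.5]
opening: 0.173
gripper_force: 58.9
```

Run:
```python
from h import *
import cv2
a=robot.read_camera("top");b=robot.read_camera("scene");s=robot.sense()
c=[cv2.resize(a[100:235,180:310],(400,415)),cv2.resize(b[165:275,195:310],(400,415))]
cv2.imwrite("pics/e.png",cv2.hconcat(c))
print(s["time"],s["tool_pos"],s["force"],s["gripper_force"],s["opening"],np.abs(s["dq"]).max())
y=np.radians(-56.4);ex=np.array([np.cos(y),np.sin(y)]);ey=np.array([-ex[1],ex[0]])
d=s["tool_pos"][:2]-(np.array([.5975,.082])+.125*ey)
print("angle",np.arctan2(-d@ex,-d@ey),np.hypot(*d))
```

```text
12.5167 [0.61460146 0.24435345 0.29906594] [-8.68459568 -1.35552996  5.65299057] 58.92801761627197 0.17012909680957122 0.001721605083250165
angle 1.4060332612818316 0.1274904065448624
```

View pics/e.png

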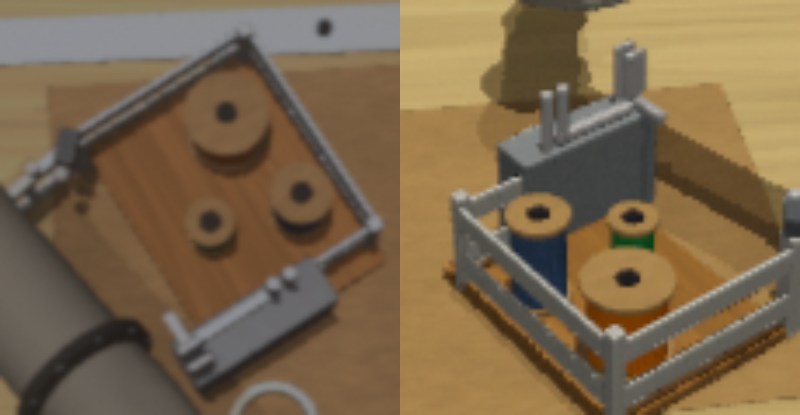

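The picture shows the gate wide open at about 80°, with the grip post held firmly at 59 N. Both catches are squeezed together (pins at (275,285), paddles at (190,360) in the left half) and the spools are unmoved. Handing in.

```bash
python3 -c "
from plant import robot
print(robot.sign_off())"
```

```text
the job is handed in; nothing more can be done
None
```

I squeezed both catches together, safety first and then main, and handed the job in at about 12.5 s with the gate open to about 80° (calculated from the arm's position) and the grip post held at 59 N; sign-off returned no verdict.

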